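# Clamp a power-supply board in a tilted board holder

### The arm

A 6-joint arm with a two-finger parallel gripper is mounted at the origin on the work surface. World frame = base frame: x ahead of the robot, y to its left, z up, the work surface at z = 0. Lengths are in m, angles in rad, forces in N, time in s.
With the tool pointing down it reaches from about 0.4 to 0.925 m from the base axis. Payload 3.4 kg.
Tool frame: the origin (TCP) lies midway between the tips of the shut fingers; the grasp point (between the pads) lies 19 mm behind it (bot.pinch_z is the distance from the TCP to the grasp point, in m); z points along the fingers, y is the line along which they close (so a half turn about z gives the same grasp; the last joint's range is limited). The gripper opens to 85 mm and grips with 20 to 120 N. Pads are 22 mm wide; open, the fingers measure 114 mm over their backs; the gripper's body (76 mm by 85 mm) begins 54 mm behind the grasp point. The pads swing forward as they close: fully open they stand 13 mm farther back than shut.
Start: joints at [1.093, 0.307, 1.506, -0, 1.328, -0.073], TCP at [0.226, 0.529, 0.209] pointing down, gripper open.
Joint ranges: [-3.12, 3.12], [-1.05, 2.28], [0.14, 2.33], [-1.42, 4.57], [0.1, 2.73], [-2.68, 2.68]. Speed limits (rad/s): [2.57, 2.57, 3.14, 3.14, 3.14, 3.14].

### API

Orientations are given as a rotation vector (axis times angle).
In Python, from rig import sense, get_image, camera_params, order, bot gives the robot as it stands.
- The arm moves only by the shell command python3 -m crank 'ROWS'. ROWS is JSON, a list of rows, each an object with "jaw": the opening, from -1 (shut) to 1 (fully open); "slide": the shift along the tool's x, y, z each as a share of 40 mm, from -1 to 1, a list of three; "turn": the turn, a rotation vector about the tool's x, y, z each as a share of pi/4 rad, from -1 to 1, a list of three. In form: [{"jaw": jaw, "slide": [x, y, z], "turn": [wx, wy, wz]}, ...]. A call has 1 to 10 rows; each row shifts and turns the commanded pose from where the row before left it, along the tool's axes as they then stand; what a row does not reach is not made up. A row lasts 1/8 s, in which the tool goes at most 62.5 mm and 10.7 degrees, less where a joint would pass 70% of its speed; a pose out of reach is approached as far as the arm can. A call with a number of a shift or a turn outside -1 to 1 is refused whole. A call with a gripper value outside its range is refused whole. The fingers move at their own pace and stop on an object; the grip force is fixed at half the most. Time passes only in rows, so rows that do not move let the fingers close. It gives the time, the measured TCP pose, the force, the opening and the grip force at its end, in the units of the state.
- sense(): the state, without advancing time (a new reading comes with each control period).
- get_image(name): name is "scene" or "top" or "wrist"; returns (picture, depth): 480x640x3 uint8, red, green, blue; 480x640 float32, m along the optical axis (not along the pixel's ray), 0 where there is no reading.
- camera_params(name): a dict with "mtx" (3x3 intrinsics, pixels), "camera_from_world" (4x4, takes a point from world to camera coordinates). Camera axes: x right, y up, looking along -z (the intrinsics and any distortion apply to the point x, -y, -z); pixel columns grow to the right and rows downward; lengths in m; the calibration is good to about 2 mm. A picture is of the moment at which its call begins: read the wrist's pose just before it. camera_params takes no time and is no camera call; for the wrist camera it gives the pose at the moment of the call.
- order.hand_in(): hands the job in; it is judged then, once.
The state is a dict: "t": time; "joint_pos": joint angles; "dq": joint speeds; "effort": joint torques, N m; "position": TCP position; "ee_rot": TCP orientation; "contact_force": force on the tool from outside, world axes, zero at the start; "ft_torque": the same for the moment, N m; "width": opening from 0.0 (shut) to 1.0 (fully open); "finger_force": force on a finger pad.
Only numpy, scipy, OpenCV 4.12 (cv2) and the standard library are available. Lean on these libraries where they do the work, as an engineer would, in place of code of your own. Each camera call takes 0.05 s, during which the arm holds its last target. There are 200 camera calls.

### The job

Clamp the power-supply board, the one with two heat sinks, component side up in the tilted board holder: its plain short edge goes into the groove of the sprung upper jaw, which has to be pushed back with the board, and its terminal-block edge down on the narrow ledge of the lower jaw, against the wall. Leave it lying flat on both jaws, about midway along them, held by the spring alone. Be gentle: do not drop the board in, let it snap home or force it, and do not shift the holder or the other things on the bench.

Things in the scene. Friction and masses are not known exactly. Their poses are not given: they have to be found in the camera images.
- psu: the power-supply board, 0.15 to 0.3 kg: green, 120 mm (its x) by 76 mm (y), 3.2 mm thick, flat underside. Origin: its centre; z out of the component side. Two upright aluminium heat sinks, a yellow transformer between them, two capacitors (25 mm high) towards +x. At -x a black screw-terminal block 15 x 50 mm, 16 mm high. The outer 6 mm of both 76 mm edges is bare.
- psu_grip (a point): on the power-supply board, midway between its heat sinks, 20 mm above the underside: where to pinch it, along the board's y. The sinks are plates 60 mm long (along x, centred here) and 4 mm thick, outer faces flat and 48 mm apart, tops 33 mm above the underside; fingertips just above the board. Outside them nothing stands on the board.
- psu_terminal_edge (a point): on the power-supply board: middle of the 76 mm edge beside the black terminal block (board x = -60 mm), at the underside
- psu_plain_edge (a point): on the power-supply board: middle of the plain 76 mm edge at the other end (board x = +60 mm), at the underside
- holder: board holder: dark base plate 170 x 180 x 12 mm, two grey cheeks, and between them a tilted head of two steel rods (60 mm either side of the middle, below the ledges) with aluminium cross jaws 136 mm long, open between the jaws. Fixed to the bench. Origin: centre of the base plate on the table; x level, towards the raised end (away from the robot); y along the jaws.
- head (a joint): tilt of the holder's head, rad, 0.25 to 0.5, rising away from the robot; tightened, stays put unless forced. Its axis is along the jaws, 90 mm over the table above the holder's origin, 12 mm under the plane of the ledges
- slope (a point): on the holder's tilted head, midway along the jaws, in the plane of the ledges, over the tilt axis. Axes: x up the slope to the sprung jaw, y along the jaws, z square out of the slope. The lower jaw is locked anywhere on the rods, wall face 42 to 64 mm down the slope from here: not measured, to be seen or felt. Its ledge (z = 0) is 6 mm wide, 110 mm long; the wall stands 5 mm above it.
- groove_corner (a point): on the upper (sprung) jaw: middle of the inside corner of the groove's floor and back; axes as slope. The groove opens towards the lower jaw, 6 mm deep (floor x -6 to 0 mm, z = 0, in the ledges' plane), 8 mm high, 110 mm long, under a 3 mm lip. At rest 52 mm up the slope from the slope point, 94 to 116 mm from the lower wall: the 120 mm board goes in only with this jaw pushed back.
- jaw (a joint): travel of the sprung upper jaw up the slope, m: 0 at rest, 0.036 at its stop, 0.004 to 0.026 with the board clamped. Its spring resists with about 3.6 N at 0, growing 0.12 N per mm (7.9 N at the stop).
- screwdriver: small screwdriver, 170 mm long, lying on the mat to one side of the power-supply board (bystander)
- tweezers: steel tweezers, 110 mm long, 6 mm thick, lying on the mat to the other side of the power-supply board (bystander)
- spool: steel-grey spool of solder wire, 54 mm diameter, 50 mm tall, standing (bystander); origin at the centre of its underside
- flux_bottle: clear plastic bottle, 52 mm diameter, 130 mm tall, standing (bystander); origin at the centre of its underside
- tip_cleaner: dark steel bowl of a tip cleaner, 72 mm rim, 45 mm tall (bystander); origin at the centre of its underside
- small_board: bystander: smaller green circuit board, 70 x 50 mm, without heat sinks; origin at the centre of its underside
- parts_box: cardboard box, 120 x 80 x 35 mm (bystander); origin at the centre of its underside
Not all that is in view belongs to the job. What is shaped like the psu but red is not meant.

How it is judged:
At the end, for the whole second after the job is handed in: Component side up and at rest: both short edges down on the ledges (2 mm), the terminal-block edge pressed on the lower wall and the plain edge on the back of the sprung jaw's groove (over 1 N each), within 15 mm of midway along the jaws, square to them within 0.05 rad (contact force between psu and lower_jaw_c0 above 1 N and contact force between psu and jaw_c0 above 1 N and y of psu_terminal_edge in the frame of slope between -0.015 and 0.015 m and z of psu_terminal_edge in the frame of slope between -0.002 and 0.002 m and y of psu_plain_edge in the frame of slope between -0.015 and 0.015 m and z of psu_plain_edge in the frame of slope between -0.002 and 0.002 m and x of psu_terminal_edge in the frame of slope between -0.067 and -0.039 m and x of psu_plain_edge in the frame of groove_corner between -0.002 and 0.002 m and angle between the y axis of psu and the y axis of slope, either way round below 0.05 rad and angle between psu's own z axis and vertical below 1.2 rad and linear speed of psu below 0.01 m/s and angular speed of psu below 0.1 rad/s); the robot touches nothing.
It fails at once if the board struck or pressed against the holder with more than 70 N over all its contacts (dropped or forced) (contact force between psu and holder above 70 N).
It fails at once if the board's edge driven against the wall of the lower jaw with more than 30 N (contact force between psu and lower_jaw_c0 above 30 N).
It fails at once if the sprung jaw snapped back: let go of or slipped off before the board stood against the lower wall (velocity of joint jaw below -0.12 m/s).
It fails at once if the board holder's tilting head was shifted by more than 6 mm (distance of slope from where it was at the start of the episode above 0.006 m).
It fails at once if another thing on the bench was shifted by more than 20 mm (distance of any of screwdriver, tweezers, spool, flux_bottle, tip_cleaner, small_board, parts_box from where it was at the start of the episode above 0.02 m).
It also fails if it takes over 48 s, if anything falls off the work surface, if the arm or the gripper's body presses on something with over 40 N, if the wrist force passes 120 N, or if a joint passes its speed limit or range.

## Working session

There is one attempt and no reset: what is moved stays moved. The work goes in short steps, Python scripts to look and compute and a shell command to move; the robot and the scene stay as the last step left them, time stands still between calls to the robot, and variables do not carry over. Pictures are saved under pics/ and viewed, at most 10 in all, crops included, and the job is handed in when it is done.

```bash
mkdir -p pics; ls; python3 - <<'E'
from rig import *
import cv2,numpy as np
s=sense();print(s)
for n in ["scene","top"]:
    p,d=get_image(n);c=camera_params(n);print(n,c)
    cv2.imwrite(f"pics/{n}0.png",p[:,:,::-1]);np.savez(f"{n}0.npz",p=p,d=d,mtx=c["mtx"],T=c["camera_from_world"])
E
```

```text
pics
{'t': 0.0, 'joint_pos': array([ 1.09249246e+00,  3.07593642e-01,  1.50769474e+00,  2.16634573e-06,
        1.32841034e+00, -7.35085696e-02]), 'dq': array([ 0.0008283 ,  0.00228127,  0.00084509, -0.00119229,  0.0004421 ,
        0.00069132]), 'effort': array([-1.38185966e-03, -4.57542264e+01, -2.51915646e+01, -2.03282816e-04,
        1.33767648e-02, -1.73356335e-05]), 'position': array([0.22612752, 0.52784121, 0.20766123]), 'ee_rot': array([-0.63140334, -3.0768989 ,  0.00318159]), 'contact_force': array([-0.03444621, -0.45538201,  1.00761856]), 'ft_torque': array([0.0009057 , 0.04574036, 0.04469498]), 'finger_force': 0.0, 'width': 0.9990875235444981}
scene {'mtx': array([[550.22508592,   0.        , 321.8616814 ],
       [  0.        , 550.22508592, 245.27777971],
       [  0.        ,   0.        ,   1.        ]]), 'camera_from_world': array([[-0.78552905,  0.61871546,  0.01163148,  0.36584074],
       [-0.42780726, -0.55653872,  0.71221177,  0.22687015],
       [ 0.4471298 ,  0.55448701,  0.70186829, -1.78682292],
       [ 0.        ,  0.        ,  0.        ,  1.        ]])}
top {'mtx': array([[444.12133897,   0.        , 317.58449758],
       [  0.        , 444.12133897, 245.06870568],
       [  0.        ,   0.        ,   1.        ]]), 'camera_from_world': array([[ 0.01373224, -0.99981173,  0.01370858,  0.09259272],
       [ 0.9819145 ,  0.01607291,  0.18864139, -0.54856147],
       [-0.18882621,  0.01087018,  0.98195036, -1.14550157],
       [ 0.        ,  0.        ,  0.        ,  1.        ]])}
```

View pics/scene0.png

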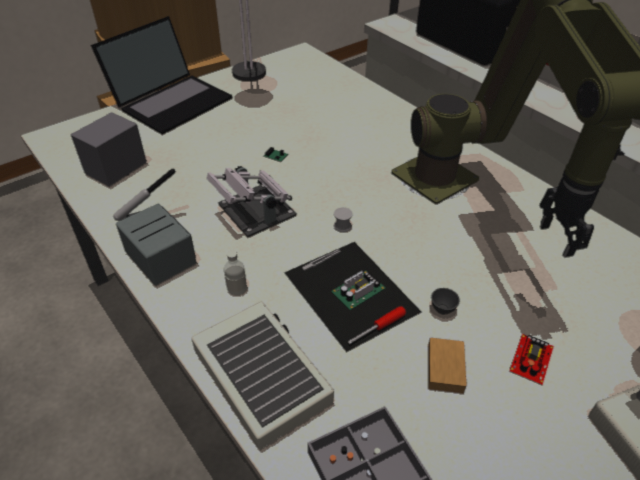

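View pics/top0.png

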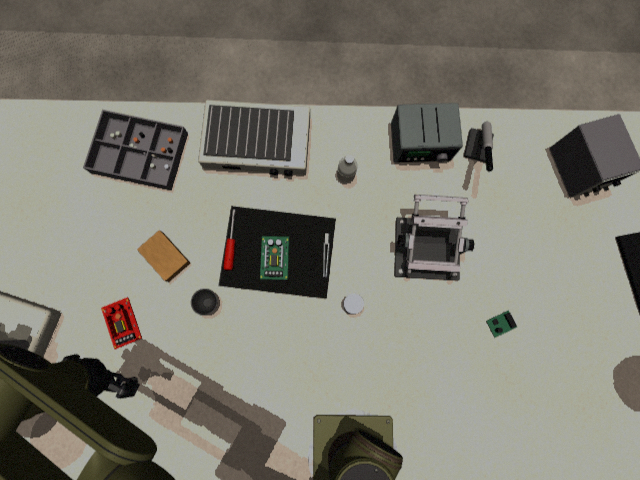

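The top view, with world x up and y left, shows three things that could be taken for the psu: the green board with sinks at (274,258), the red board at (121,322) and the small green board at (501,323). I choose the one at (274,258); its terminal block seems to be on the robot side. The holder is at (433,240). Next is a close crop to check the choice, plus depth measurements.

```bash
cat > h.py <<'E'
import numpy as np,cv2
from scipy.spatial.transform import Rotation as R
F=np.diag([1,-1,-1.])
def cloud(d,mtx,T):
    v,u=np.mgrid[:d.shape[0],:d.shape[1]]
    c=np.stack([(u-mtx[0,2])/mtx[0,0]*d,-(v-mtx[1,2])/mtx[1,1]*d,-d],-1)
    return (c-T[:3,3])@T[:3,:3]
def ray(uv,mtx,T,z):
    uv=np.atleast_2d(uv).astype(float)
    c=np.stack([(uv[:,0]-mtx[0,2])/mtx[0,0],-(uv[:,1]-mtx[1,2])/mtx[1,1],-np.ones(len(uv))],-1)
    w=c@T[:3,:3];o=-T[:3,:3].T@T[:3,3]
    return o+w*((z-o[2])/w[:,2])[:,None]
def proj(P,mtx,T):
    c=np.atleast_2d(P)@T[:3,:3].T+T[:3,3]
    return np.stack([c[:,0]/-c[:,2]*mtx[0,0]+mtx[0,2],c[:,1]/c[:,2]*mtx[1,1]+mtx[1,2]],-1)
E
python3 - <<'E'
from h import *
t=np.load("top0.npz");s=np.load("scene0.npz")
for n,a in(("top",t),("scene",s)):
    W=cloud(a["d"],a["mtx"],a["T"]);np.save(n+"W.npy",W)
    hsv=cv2.cvtColor(a["p"],cv2.COLOR_RGB2HSV)
    m=((hsv[...,0]>45)&(hsv[...,0]<85)&(hsv[...,1]>100)).astype(np.uint8)
    for c in cv2.findContours(m,0,2)[0]:
        if cv2.contourArea(c)>60:
            h=cv2.convexHull(c).reshape(-1,2);w=ray(h,a["mtx"],a["T"],0.006)[:,:2].astype(np.float32)
            print(n,h.mean(0),cv2.minAreaRect(w),"depth z",np.median(W[...,2][m>0]))
    print("table z",[W[v,u].round(3).tolist() for u,v in ([(240,350),(370,350),(300,290)] if n=="top" else [(300,200),(350,320)])])
def crop(a,x,y,w,h,W=395,H=295):return cv2.resize(a["p"][y:y+h,x:x+w,::-1],(W,H),interpolation=cv2.INTER_CUBIC)
A=np.vstack([np.hstack([crop(t,235,228,80,60),crop(t,380,180,107,110)]),np.hstack([crop(s,310,255,100,75),crop(s,195,150,113,85)])])
cv2.imwrite("pics/c1.png",A)
E
```

```text
top [497.18181818 323.81818182] ((0.34659117460250854, -0.4023570716381073), (0.04627828299999237, 0.06695536524057388), 24.7005672454834) depth z 0.007008131985665701
top [274.63636364 259.81818182] ((0.518336832523346, 0.2207413911819458), (0.08037827163934708, 0.12456030398607254), 89.72611236572266) depth z 0.007008131985665701
top [419.    154.625] ((0.8287615776062012, -0.18973959982395172), (0.024771343916654587, 0.07058887928724289), 1.1175931692123413) depth z 0.007008131985665701
table z [[0.267, 0.305, -0.004], [0.271, -0.045, -0.001], [0.43, 0.147, 0.001]]
scene [364.09090909 293.45454545] ((0.5201463103294373, 0.22341708838939667), (0.07109202444553375, 0.12019407749176025), 88.75141143798828) depth z 0.003601093331973798
table z [[0.42, -0.167, -0.001], [0.598, 0.281, 0.0]]
```

View pics/c1.png

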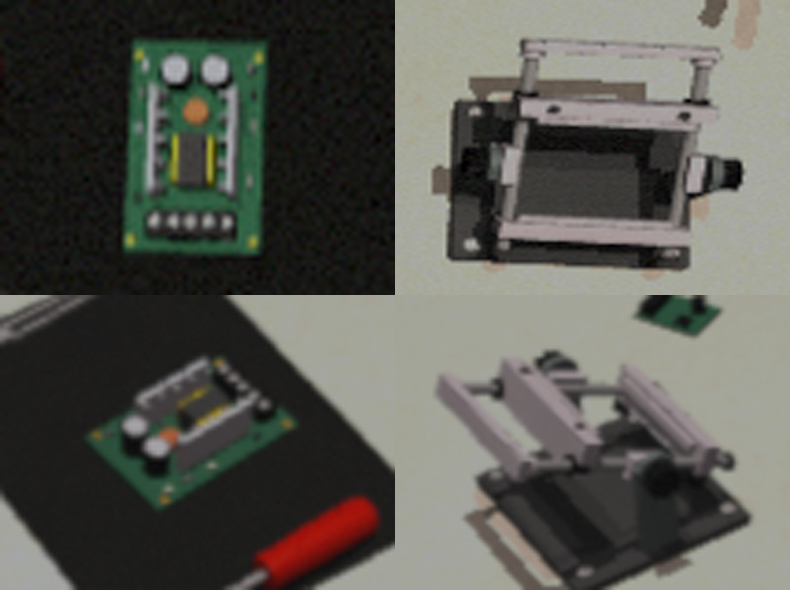

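The crop confirms the choice. The psu has two sinks and white-topped capacitors at the far (+x) end, and the terminal block is on the robot side, so it already faces the right way with a small yaw. The holder rises away from the robot: lower jaw near (432,267) top-px, sprung jaw near (433,221), end bar at (433,198). Next I measure the holder from depth.

```bash
python3 - <<'E'
from h import *
from rig import *
print([a for a in dir(bot) if a[0]!='_'], bot.pinch_z)
s=sense();print(R.from_rotvec(s["ee_rot"]).as_matrix().round(3))
c=camera_params("wrist");T=c["camera_from_world"];o=-T[:3,:3].T@T[:3,3];Rt=R.from_rotvec(s["ee_rot"]).as_matrix()
print("cam in tool",(Rt.T@(o-s["position"])).round(4),(Rt.T@T[:3,:3].T).round(3))
for n in("top","scene"):
    W=np.load(n+"W.npy");x,y,z=W[...,0],W[...,1],W[...,2]
    m=(x>0.42)&(x<0.8)&(y>-0.32)&(y<-0.05)&(z>0.006)&(z<0.25)
    P=W[m];print(n,len(P))
    b=P[(P[:,2]<0.017)&(P[:,2]>0.008)]
    print(" base",cv2.minAreaRect(b[:,:2].astype(np.float32)))
    q=P[(P[:,2]>0.05)&(abs(P[:,1]+0.18)<0.05)]
    if len(q):
        for xx in np.arange(0.46,0.74,0.006):
            k=q[abs(q[:,0]-xx)<0.003]
            if len(k):print("  x%.3f n%d zmed %.3f zmax %.3f"%(xx,len(k),np.median(k[:,2]),k[:,2].max()))
W=np.load("topW.npy")
P=W[(abs(W[...,0]-.46)<.004)&(abs(W[...,1]-.15)<.01)];print("table/mat",np.median(P[:,2]) if len(P) else 0)
for u,v in [(240,280),(310,285),(230,215),(320,220),(262,243),(285,275)]:print(u,v,W[v,u].round(4))
E
```

```text
['Unreachable', 'pinch_z'] 0.0187
[[-0.919  0.394 -0.001]
 [ 0.394  0.919 -0.002]
 [ 0.    -0.002 -1.   ]]
cam in tool [ 0.0721 -0.0004 -0.1661] [[-0.001  0.96   0.281]
 [ 1.     0.     0.001]
 [ 0.     0.281 -0.96 ]]
top 4841
 base ((0.6105650663375854, -0.17643313109874725), (0.2442159354686737, 0.2869841456413269), 87.39122009277344)
  x0.466 n1 zmed 0.065 zmax 0.065
  x0.472 n16 zmed 0.056 zmax 0.059
  x0.478 n19 zmed 0.076 zmax 0.079
  x0.484 n81 zmed 0.078 zmax 0.086
  x0.490 n95 zmed 0.081 zmax 0.088
  x0.496 n80 zmed 0.080 zmax 0.087
  x0.502 n77 zmed 0.078 zmax 0.085
  x0.508 n17 zmed 0.070 zmax 0.077
  x0.514 n8 zmed 0.074 zmax 0.075
  x0.520 n11 zmed 0.075 zmax 0.079
  x0.526 n9 zmed 0.078 zmax 0.083
  x0.532 n11 zmed 0.081 zmax 0.086
  x0.538 n19 zmed 0.092 zmax 0.101
  x0.544 n15 zmed 0.096 zmax 0.106
  x0.550 n14 zmed 0.098 zmax 0.106
  x0.556 n18 zmed 0.100 zmax 0.109
  x0.562 n19 zmed 0.102 zmax 0.106
  x0.568 n13 zmed 0.102 zmax 0.104
  x0.574 n14 zmed 0.099 zmax 0.103
  x0.580 n8 zmed 0.101 zmax 0.106
  x0.586 n72 zmed 0.130 zmax 0.135
  x0.592 n93 zmed 0.132 zmax 0
[... 1313 characters left out ...]
92 n36 zmed 0.130 zmax 0.135
  x0.598 n43 zmed 0.133 zmax 0.138
  x0.604 n60 zmed 0.133 zmax 0.140
  x0.610 n108 zmed 0.127 zmax 0.141
  x0.616 n90 zmed 0.116 zmax 0.131
  x0.622 n25 zmed 0.113 zmax 0.127
  x0.628 n8 zmed 0.119 zmax 0.122
  x0.634 n5 zmed 0.123 zmax 0.125
  x0.640 n5 zmed 0.125 zmax 0.128
  x0.646 n6 zmed 0.129 zmax 0.132
  x0.652 n23 zmed 0.141 zmax 0.146
  x0.658 n48 zmed 0.143 zmax 0.148
  x0.664 n92 zmed 0.139 zmax 0.149
  x0.670 n35 zmed 0.133 zmax 0.140
table/mat 0.001956657061849044
240 280 [ 0.4553  0.3136 -0.0012]
310 285 [0.4441 0.1197 0.0016]
230 215 [0.6394 0.35   0.0023]
320 220 [0.6294 0.0944 0.0013]
262 243 [0.5589 0.2557 0.0077]
285 275 [0.4706 0.1893 0.0032]
```

```bash
python3 -m crank '[{"jaw":1,"slide":[-0.97,-0.42,0],"turn":[0,0,0]},{"jaw":1,"slide":[-0.97,-0.42,0],"turn":[0,0,0]},{"jaw":1,"slide":[-0.97,-0.42,0],"turn":[0,0,0]},{"jaw":1,"slide":[-0.97,-0.42,0],"turn":[0,0,0]},{"jaw":1,"slide":[-0.97,-0.42,0],"turn":[0,0,0]},{"jaw":1,"slide":[-0.97,-0.42,0],"turn":[0,0,0]},{"jaw":1,"slide":[-0.97,-0.42,0],"turn":[0,0,0]},{"jaw":1,"slide":[-0.97,-0.42,0],"turn":[0,0,-0.17]},{"jaw":1,"slide":[-0.97,-0.42,0],"turn":[0,0,-0.17]},{"jaw":1,"slide":[-0.97,-0.42,0],"turn":[0,0,-0.17]}]'
python3 -m crank '[{"jaw":1,"slide":[0,0,0],"turn":[0,0,0]},{"jaw":1,"slide":[0,0,0],"turn":[0,0,0]}]'
python3 - <<'E'
from h import *
from rig import *
s=sense();print(s["t"],s["position"],R.from_rotvec(s["ee_rot"]).as_matrix().round(3).tolist())
c=camera_params("wrist");p,d=get_image("wrist")
np.savez("w1.npz",p=p,d=d,mtx=c["mtx"],T=c["camera_from_world"]);cv2.imwrite("pics/w1.png",p[:,:,::-1]);print(c["mtx"])
E
```

```text
t: 1.35
position: [0.5282, 0.2329, 0.2082]
ee_rot: [-0.0, -3.14, 0.0]
contact_force: [0.2, 0.8, 0.2]
width: 0.998
finger_force: 0.0
t: 1.6
position: [0.527, 0.2341, 0.208]
ee_rot: [-0.009, -3.14, 0.0]
contact_force: [0.2, 0.9, 0.1]
width: 0.997
finger_force: 0.0
1.6 [0.52699221 0.23408348 0.20795773] [[-1.0, 0.006, -0.002], [0.006, 1.0, -0.0], [0.002, -0.0, -1.0]]
[[366.38837122   0.         314.46593157]
 [  0.         366.38837122 233.75189524]
 [  0.           0.           1.        ]]
```

View pics/w1.png

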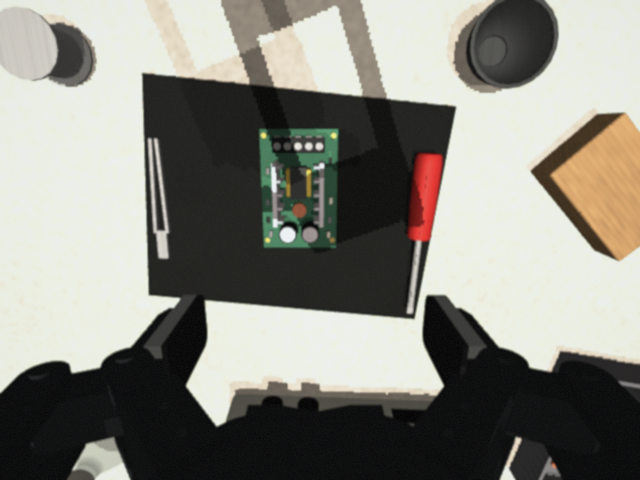

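The wrist view (down = +x, right = +y) shows the psu at (299,188), with the terminal block on top (robot side) and the capacitors below. The tweezers are at (160,200) and the screwdriver at (425,230), both clear of the fingers. Now I find the corners and the sinks.

```bash
cat > psu.py <<'E'
from h import *
import sys
a=np.load(sys.argv[1]);W=cloud(a["d"],a["mtx"],a["T"])
hsv=cv2.cvtColor(a["p"],cv2.COLOR_RGB2HSV)
m=((hsv[...,0]>40)&(hsv[...,0]<90)&(hsv[...,1]>90)).astype(np.uint8)
m=cv2.morphologyEx(m,cv2.MORPH_CLOSE,np.ones((3,3)))
c=max(cv2.findContours(m,0,2)[0],key=cv2.contourArea);h=cv2.convexHull(c).reshape(-1,2)
zt=np.median(W[...,2][m>0]);print("hull px",h.min(0),h.max(0),"board top z",zt)
w=ray(h+0.0,a["mtx"],a["T"],zt)[:,:2].astype(np.float32);r=cv2.minAreaRect(w);print("rect",r)
x0,y0=r[0]
P=W.reshape(-1,3);P=P[(abs(P[:,0]-x0)<.07)&(abs(P[:,1]-y0)<.05)]
near=P[(abs(P[:,0]-x0)<.03)&(P[:,2]>zt+.022)];
for sg in(-1,1):
    k=near[(near[:,1]-y0)*sg>.012];print("sink",len(k),k.mean(0).round(4),np.percentile(k[:,1],[5,95]).round(4),np.polyfit(k[:,0],k[:,1],1).round(4))
P=W.reshape(-1,3);k=P[(abs(P[:,0]-x0)<.06)&(abs(abs(P[:,1]-y0)-.055)<.008)];print("mat z L/R",np.median(k[k[:,1]<y0,2]),np.median(k[k[:,1]>y0,2]))
E
python3 psu.py w1.npz
```

```text
hull px [259 128] [338 247] board top z 0.005920716719498074
rect ((0.5162409543991089, 0.21819540858268738), (0.07754532992839813, 0.12095317989587784), 89.63237762451172)
sink 19749 [0.5189 0.1844 0.2915] [0.1699 0.2037] [-0.581   0.4859]
sink 15032 [0.5122 0.2491 0.3106] [0.2323 0.2659] [-1.2381  0.8832]
mat z L/R 0.29975839620484684 0.2803558459955595
```

```bash
python3 -m crank '[{"jaw":1,"slide":[0.27,-0.4,1],"turn":[0,0,0]},{"jaw":1,"slide":[0,0,1],"turn":[0,0,0]},{"jaw":1,"slide":[0,0,1],"turn":[0,0,0]},{"jaw":1,"slide":[0,0,0.8],"turn":[0,0,0]},{"jaw":1,"slide":[0,0,0.4],"turn":[0,0,0]},{"jaw":1,"slide":[0,0,0.4],"turn":[0,0,0]},{"jaw":1,"slide":[0,0,0.25],"turn":[0,0,0]},{"jaw":1,"slide":[0,0,0.15],"turn":[0,0,0]},{"jaw":1,"slide":[0,0,0],"turn":[0,0,0]}]'
python3 - <<'E'
from h import *
from rig import *
s=sense();print(s["t"],s["position"],s["ee_rot"])
c=camera_params("wrist");p,d=get_image("wrist")
np.savez("w2.npz",p=p,d=d,mtx=c["mtx"],T=c["camera_from_world"]);cv2.imwrite("pics/w2.png",p[:,:,::-1])
E
```

```text
t: 2.78
position: [0.5171, 0.2183, 0.0086]
ee_rot: [0.007, 3.142, 0.0]
contact_force: [-0.6, -0.2, 0.3]
width: 0.999
finger_force: 0.0
2.775 [0.51710779 0.21826066 0.00860877] [6.77472019e-03 3.14153512e+00 5.11146929e-05]
```

View pics/w2.png

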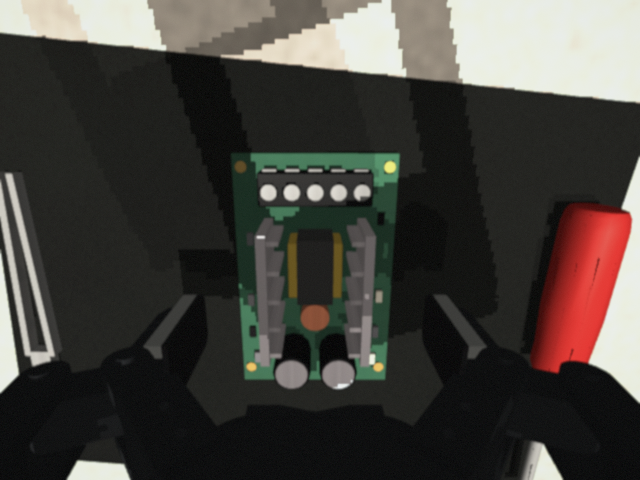

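The wrist view shows the fingers at px 206 and 424, centred on the sinks (257 and 374). I lower 4 mm and close.

```bash
python3 -m crank '[{"jaw":1,"slide":[0.02,0,0.1],"turn":[0,0,0]},{"jaw":0.4,"slide":[0,0,0],"turn":[0,0,0]},{"jaw":0.2,"slide":[0,0,0],"turn":[0,0,0]},{"jaw":0,"slide":[0,0,0],"turn":[0,0,0]},{"jaw":-1,"slide":[0,0,0],"turn":[0,0,0]},{"jaw":-1,"slide":[0,0,0],"turn":[0,0,0]},{"jaw":-1,"slide":[0,0,0],"turn":[0,0,0]},{"jaw":-1,"slide":[0,0,0],"turn":[0,0,0]}]'
```

```text
t: 3.82
position: [0.5163, 0.2183, 0.0053]
ee_rot: [0.007, 3.141, 0.0]
contact_force: [-1.8, -1.0, 4.9]
width: 0.537
finger_force: 60.9
```

```bash
python3 -m crank '[{"jaw":-1,"slide":[0,0,-0.15],"turn":[0,0,0]},{"jaw":-1,"slide":[0,0,-0.4],"turn":[0,0,0]},{"jaw":-1,"slide":[0,0,-0.8],"turn":[0,0,0]},{"jaw":-1,"slide":[0,0,-1],"turn":[0,0,0]},{"jaw":-1,"slide":[0,0,-1],"turn":[0,0,0]},{"jaw":-1,"slide":[0,0,-1],"turn":[0,0,0]},{"jaw":-1,"slide":[0,-0.3,-1],"turn":[0,0,0]},{"jaw":-1,"slide":[-0.2,-0.8,-1],"turn":[0,0,0]},{"jaw":-1,"slide":[-0.4,-1,-0.8],"turn":[0,0,0]},{"jaw":-1,"slide":[-0.4,-1,-0.2],"turn":[0,0,0]}]'
python3 -m crank '[{"jaw":-1,"slide":[-0.4,-1,0],"turn":[0,0,0]},{"jaw":-1,"slide":[-0.4,-1,0],"turn":[0,0,0]},{"jaw":-1,"slide":[-0.4,-1,0],"turn":[0,0,0]},{"jaw":-1,"slide":[-0.5,-1,0],"turn":[0,0,0]},{"jaw":-1,"slide":[-0.5,-1,0],"turn":[0,0,0]},{"jaw":-1,"slide":[-0.5,-0.8,0],"turn":[0,0,0]},{"jaw":-1,"slide":[-0.5,-0.5,0],"turn":[0,0,0]},{"jaw":-1,"slide":[0,0,0],"turn":[0,0,0]},{"jaw":-1,"slide":[0,0,0],"turn":[0,0,0]}]'
python3 - <<'E'
from h import *
from rig import *
s=sense();print(s["t"],s["position"],s["ee_rot"],s["contact_force"])
c=camera_params("wrist");p,d=get_image("wrist")
np.savez("w3.npz",p=p,d=d,mtx=c["mtx"],T=c["camera_from_world"],pos=s["position"],rot=s["ee_rot"]);cv2.imwrite("pics/w3.png",p[:,:,::-1])
E
```

```text
t: 5.08
position: [0.557, 0.0932, 0.3026]
ee_rot: [0.005, 3.135, 0.001]
contact_force: [0.0, 0.4, -3.5]
width: 0.532
finger_force: 62.0
t: 6.2
position: [0.6818, -0.158, 0.2987]
ee_rot: [-0.007, -3.141, -0.001]
contact_force: [-0.0, -1.1, -2.5]
width: 0.533
finger_force: 62.1
6.2 [ 0.68184507 -0.15797252  0.29868782] [-6.67069457e-03 -3.14051902e+00 -1.19722918e-03] [-0.02967622 -1.08948695 -2.51084991]
```

View pics/w3.png

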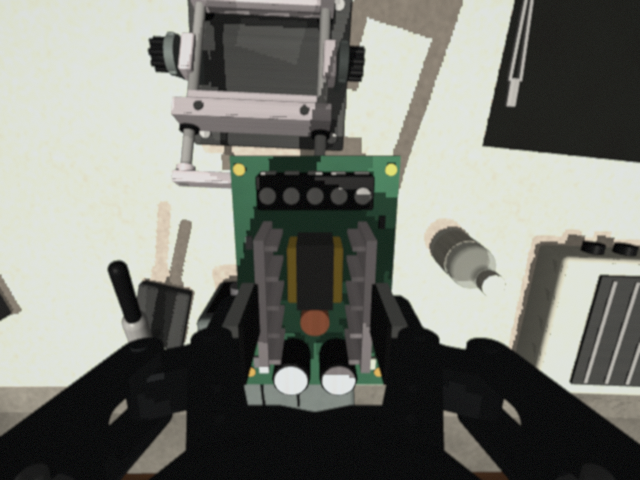

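The wrist view shows the psu gripped squarely, with its terminal edge at v≈156 (u 233–399). The holder is at upper left: sprung jaw near (255,110), end bar at (205,178), lower jaw at the top border. I shift so that the whole holder is in view beside the board.

```bash
python3 -m crank '[{"jaw":-1,"slide":[0.4,0.5,0],"turn":[0,0,0]},{"jaw":-1,"slide":[0.6,0.8,0],"turn":[0,0,0]},{"jaw":-1,"slide":[0.6,0.6,0],"turn":[0,0,0]},{"jaw":-1,"slide":[0.3,0.2,0],"turn":[0,0,0]},{"jaw":-1,"slide":[0,0,0],"turn":[0,0,0]},{"jaw":-1,"slide":[0,0,0],"turn":[0,0,0]}]'
python3 - <<'E'
from h import *
from rig import *
s=sense()
c=camera_params("wrist");p,d=get_image("wrist")
np.savez("w4.npz",p=p,d=d,mtx=c["mtx"],T=c["camera_from_world"],pos=s["position"],rot=s["ee_rot"])
cv2.imwrite("pics/w4.png",cv2.resize(p[:260,40:300,::-1],(780,780),interpolation=cv2.INTER_CUBIC)[:600])
# board in tool frame from both images (depth plane of green points)
for n in("w3.npz","w4.npz"):
    a=np.load(n);W=cloud(a["d"],a["mtx"],a["T"]);Rt=R.from_rotvec(a["rot"]).as_matrix();L=(W-a["pos"])@Rt
    hsv=cv2.cvtColor(a["p"],cv2.COLOR_RGB2HSV)
    m=((hsv[...,0]>40)&(hsv[...,0]<90)&(hsv[...,1]>90)).astype(np.uint8);m=cv2.morphologyEx(m,cv2.MORPH_OPEN,np.ones((3,3)))
    g=(m>0)&(abs(L[...,2]-0.0)<.02)&(abs(L[...,0])<.08)&(abs(L[...,1])<.06);Q=L[g]
    A=np.c_[Q[:,:2],np.ones(len(Q))];k=np.linalg.lstsq(A,Q[:,2],rcond=None)[0]
    res=Q[:,2]-A@k;ok=abs(res)<.002;k=np.linalg.lstsq(A[ok],Q[ok,2],rcond=None)[0]
    print(n,len(Q),"top plane z=ax+by+c",k.round(4),"x rng",np.percentile(Q[:,0],[.2,99.8]).round(4))
    e=Q[Q[:,0]>Q[:,0].max()-.02]
    print(" y rng term end",np.percentile(e[:,1],[.3,99.7]).round(4)," y rng all",np.percentile(Q[:,1],[.3,99.7]).round(4))
    # terminal edge pts: for each y bin max x
    yb=np.arange(-.034,.035,.004);mx=[Q[abs(Q[:,1]-y)<.002,0].max() for y in yb];print(" edge x fit",np.polyfit(yb,mx,1).round(4))
E
```

```text
t: 7.0
position: [0.6078, -0.0748, 0.2989]
ee_rot: [0.007, 3.14, -0.001]
contact_force: [0.4, -0.5, -1.9]
width: 0.535
finger_force: 62.1
w3.npz 10630 top plane z=ax+by+c [-0.0006  0.0004 -0.0005] x rng [-0.0591  0.0592]
 y rng term end [-0.0373  0.037 ]  y rng all [-0.0373  0.0369]
 edge x fit [0.0017 0.0592]
w4.npz 10601 top plane z=ax+by+c [-0.0002  0.0009 -0.0005] x rng [-0.0591  0.0592]
 y rng term end [-0.0378  0.037 ]  y rng all [-0.0376  0.0368]
 edge x fit [-0.0026  0.0592]
```

View pics/w4.png

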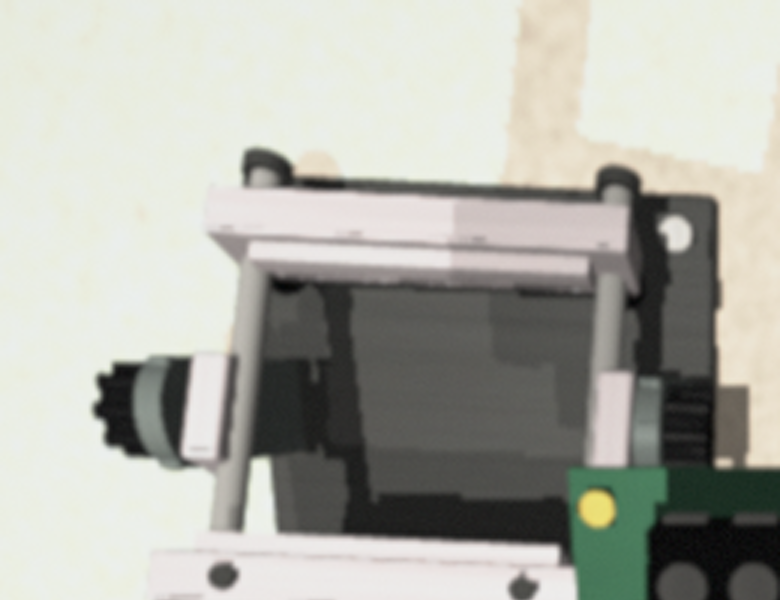

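The crop shows the lower jaw bar (crop 205–630, 185–245; original ≈ (108–250, 62–82)) with its ledge strip just below it (250–590, 240–265). The sprung jaw's lip and top face are at the bottom (150–570, 532–600). I fit planes to these from depth.

```bash
python3 - <<'E'
from h import *
a=np.load("w4.npz");W=cloud(a["d"],a["mtx"],a["T"])
def reg(x0,x1,y0,y1):
    return W[int(y0/3):int(y1/3)+1,int(40+x0/3):int(40+x1/3)+1].reshape(-1,3)
def plane(Q,n):
    c=np.median(Q,0);Q=Q[np.linalg.norm(Q-c,axis=1)<.12]
    for i in range(5):
        A=np.c_[Q[:,:2],np.ones(len(Q))];k=np.linalg.lstsq(A,Q[:,2],rcond=None)[0];r=Q[:,2]-A@k
        Q=Q[abs(r)<max(.0015,2*np.median(abs(r)))]
    print(n,len(Q),"k",k.round(4),"tilt",np.arctan(np.hypot(k[0],k[1])).round(3),"yaw",np.arctan2(k[1],k[0]).round(3),"c",Q.mean(0).round(4))
    return k
plane(reg(215,620,192,228),"wall top?")
plane(reg(260,580,248,262),"ledge?")
plane(reg(170,560,568,640),"upper top")
plane(reg(215,540,540,552),"lip?")
# profile along column at crop x=400 and x=340
for cx in(400,320):
    u=int(40+cx/3);print("col",u)
    for v in list(range(58,98))+list(range(172,225)):print(v,W[v,u].round(4).tolist(),end=" | " if v%3 else "\n")
# row extents
for v in(70,72,84,85,200,205):
    r=W[v];print(v,"z",[ (u,r[u].round(3).tolist()) for u in list(range(100,112,2))+list(range(118,130,2))+list(range(230,256,2))])
E
```

```text
wall top? 1201 k [ 0.532  -0.0259 -0.1821] tilt 0.489 yaw -0.049 c [ 0.484  -0.211   0.0809]
ledge? 511 k [ 0.239  -0.0102 -0.0398] tilt 0.235 yaw -0.043 c [ 0.4961 -0.2096  0.0809]
upper top 2067 k [-0.4738  0.0278  0.4242] tilt 0.443 yaw 3.083 c [ 0.5973 -0.215   0.1354]
lip? 454 k [ 0.2795 -0.0147 -0.0347] tilt 0.273 yaw -0.052 c [ 0.5838 -0.2133  0.1316]
col 173
58 [0.4594, -0.2378, 0.0022] | 59 [0.4604, -0.2381, 0.0018] | 60 [0.4633, -0.2341, 0.0135]
61 [0.4644, -0.2342, 0.0137] | 62 [0.4652, -0.2347, 0.0124] | 63 [0.4663, -0.2347, 0.0128]
64 [0.4673, -0.235, 0.0123] | 65 [0.478, -0.212, 0.0774] | 66 [0.4792, -0.2114, 0.0794]
67 [0.4799, -0.2118, 0.0787] | 68 [0.4811, -0.2112, 0.0805] | 69 [0.482, -0.2112, 0.0808]
70 [0.4826, -0.2122, 0.0784] | 71 [0.4836, -0.2118, 0.0796] | 72 [0.4848, -0.2111, 0.0821]
73 [0.4855, -0.2117, 0.0805] | 74 [0.4865, -0.2115, 0.0813] | 75 [0.4875, -0.2114, 0.0819]
76 [0.4885, -0.2112, 0.0827] | 77 [0.4893, -0.2115, 0.0822] | 78 [0.4905, -0.2109, 0.0842]
79 [0.4914, -0.2109, 0.0846] | 80 [0.4922, -0.2114, 0.0835] | 81 [0.493, -0.2117, 0.083]
82 [0.493
[... 8876 characters left out ...]
.277, 0.123]), (104, [0.606, -0.275, 0.124]), (106, [0.606, -0.272, 0.125]), (108, [0.606, -0.271, 0.124]), (110, [0.607, -0.27, 0.123]), (118, [0.607, -0.264, 0.12]), (120, [0.607, -0.261, 0.121]), (122, [0.607, -0.26, 0.121]), (124, [0.607, -0.258, 0.12]), (126, [0.607, -0.255, 0.123]), (128, [0.607, -0.254, 0.121]), (230, [0.604, -0.152, 0.138]), (232, [0.604, -0.15, 0.139]), (234, [0.57, -0.112, 0.299]), (236, [0.57, -0.111, 0.3]), (238, [0.57, -0.11, 0.3]), (240, [0.57, -0.109, 0.299]), (242, [0.57, -0.108, 0.299]), (244, [0.57, -0.107, 0.299]), (246, [0.57, -0.106, 0.299]), (248, [0.57, -0.105, 0.3]), (250, [0.57, -0.104, 0.3]), (252, [0.57, -0.104, 0.299]), (254, [0.57, -0.103, 0.3])]
```

```bash
python3 - <<'E'
from h import *
a=np.load("w4.npz");W=cloud(a["d"],a["mtx"],a["T"])
def fit(xs,n):
    xs=np.array(xs);k=np.polyfit(xs[:,1],xs[:,0],1)
    for i in range(5):
        r=xs[:,0]-np.polyval(k,xs[:,1]);o=abs(r)<.0015;k=np.polyfit(xs[o,1],xs[o,0],1)
    print(n,o.sum(),"dx/dy",k[0].round(4),"x at y=-.208",np.polyval(k,-.208).round(4),"z",np.median(xs[:,2]).round(4))
near,ledge,lip=[],[],[]
for u in range(112,246):
    z=W[:,u,2];
    v=next(v for v in range(50,90) if .07<z[v]<.1);near.append(W[v,u])
    if 125<u<232: v=max(v for v in range(70,100) if .072<z[v]<.1);ledge.append(W[v,u])
    if 110<u<222: v=next(v for v in range(165,200) if .122<z[v]<.15);lip.append(W[v,u])
fit(near,"lower bar near edge");fit(ledge,"ledge far edge");fit(lip,"lip front edge")
# bar ends (lower: w4; upper: w3, w4 left end)
for n,zc in(("w4.npz",0),("w3.npz",0)):
    b=np.load(n);V=cloud(b["d"],b["mtx"],b["T"]);P=V.reshape(-1,3)
    L=P[(P[:,0]>.479)&(P[:,0]<.491)&(P[:,2]>.074)&(P[:,2]<.09)&(abs(P[:,1]+.2)<.1)]
    U=P[(P[:,0]>.584)&(P[:,0]<.601)&(P[:,2]>.126)&(P[:,2]<.146)&(abs(P[:,1]+.2)<.1)]
    for q,m in((L,"lower"),(U,"upper")):
        if len(q)>50:print(n,m,"y ends",np.percentile(q[:,1],[.5,99.5]).round(4),"mean x",q[:,0].mean().round(4))
E
```

```text
lower bar near edge 134 dx/dy 0.0497 x at y=-.208 0.4781 z 0.0784
ledge far edge 103 dx/dy 0.0492 x at y=-.208 0.5022 z 0.0757
lip front edge 110 dx/dy 0.05 x at y=-.208 0.5817 z 0.1307
w4.npz lower y ends [-0.2736 -0.1383] mean x 0.4852
w4.npz upper y ends [-0.2786 -0.1518] mean x 0.5924
w3.npz upper y ends [-0.2785 -0.1452] mean x 0.5927
```

```bash
cat > go.py <<'E'
# usage: go.py s_plain h_plain beta [y]  (mm, mm, rad, mm): where the plain edge underside should be in the slope frame
from h import *
from rig import *
import sys
S=np.array([.5437,-.209,.1011]);t,psi=.411,-.0497
Rs=(R.from_euler("z",psi)*R.from_euler("y",-t)).as_matrix()
flip=np.diag([-1,1,-1.])
def now():
    s=sense();Rt=R.from_rotvec(s["ee_rot"]).as_matrix();Rb=Rt@flip
    c=s["position"]-Rb[:,2]*.0027;pl=Rs.T@(c+.06*Rb[:,0]-S);te=Rs.T@(c-.06*Rb[:,0]-S)
    rel=R.from_matrix(Rs.T@Rb).as_rotvec()
    print("t %.2f plain(mm)"%s["t"],(pl*1e3).round(2),"term",(te*1e3).round(2),"rel rot",rel.round(4),"F slope",(Rs.T@s["contact_force"]).round(2),"M slope",(Rs.T@s["ft_torque"]).round(2))
    return s,Rt
if __name__=="__main__":
    s,Rt=now()
    if len(sys.argv)>3:
        sp,hp,be=[float(v) for v in sys.argv[1:4]];y=float(sys.argv[4]) if len(sys.argv)>4 else 0
        Rb=Rs@R.from_euler("y",be).as_matrix()
        c=S+Rs@np.array([sp,y,hp])/1e3-.06*Rb[:,0]+.0027*Rb[:,2]
        tr=R.from_matrix(Rt.T@Rb@flip).as_rotvec()/(np.pi/4)
        d=c-s["position"]
        print("turn shares",tr.round(3)," slide shares after turn",(flip@Rb.T@d/.04).round(3)," before turn",(Rt.T@d/.04).round(3),"TCP target",c.round(4))
E
python3 go.py 25 25 0.1
```

```text
t 7.05 plain(mm) [185.46 139.76 131.78] term [ 75.53 134.38 179.58] rel rot [0.0087 0.41   0.0443] F slope [-0.6   0.56 -1.89] M slope [-0.05 -0.   -0.  ]
turn shares [ 0.008 -0.395  0.057]  slide shares after turn [ 3.819 -3.427  3.511]  before turn [ 2.716 -3.306  4.51 ] TCP target [ 0.4987 -0.2068  0.1182]
```

```bash
python3 -m crank '[{"jaw":-1,"slide":[0,0,0],"turn":[0.004,-0.2,0.03]},{"jaw":-1,"slide":[0,0,0],"turn":[0.004,-0.195,0.027]},{"jaw":-1,"slide":[0.5,-0.4,0],"turn":[0,0,0]},{"jaw":-1,"slide":[0.9,-0.8,0],"turn":[0,0,0]},{"jaw":-1,"slide":[0.9,-0.8,0.2],"turn":[0,0,0]},{"jaw":-1,"slide":[0.9,-0.8,0.5],"turn":[0,0,0]},{"jaw":-1,"slide":[0.6,-0.6,0.8],"turn":[0,0,0]},{"jaw":-1,"slide":[0,0,0.8],"turn":[0,0,0]},{"jaw":-1,"slide":[0,0,0.4],"turn":[0,0,0]},{"jaw":-1,"slide":[0,0,0],"turn":[0,0,0]}]'; python3 go.py 25 25 0.1
```

```text
t: 8.3
position: [0.4882, -0.205, 0.1477]
ee_rot: [0.072, 2.834, -0.008]
contact_force: [0.6, -0.4, -2.2]
width: 0.53
finger_force: 62.2
t 8.30 plain(mm) [26.97  1.18 56.03] term [-92.39   1.32  68.48] rel rot [ 0.0018  0.1039 -0.0012] F slope [-0.3  -0.34 -2.29] M slope [-0.05  0.33  0.03]
turn shares [ 0.002 -0.005 -0.001]  slide shares after turn [-0.028 -0.031  0.783]  before turn [-0.031 -0.033  0.783] TCP target [ 0.4987 -0.2068  0.1182]
```

```bash
python3 -m crank '[{"jaw":-1,"slide":[-0.03,-0.03,0.4],"turn":[0,-0.005,0]},{"jaw":-1,"slide":[0,0,0.38],"turn":[0,0,0]},{"jaw":-1,"slide":[0,0,0.2],"turn":[0,0,0]},{"jaw":-1,"slide":[0,0,0],"turn":[0,0,0]}]'; python3 go.py 36 2.6 0.1; python3 - <<'E'
from h import *
from rig import *
s=sense();c=camera_params("wrist");p,d=get_image("wrist")
np.savez("w5.npz",p=p,d=d,mtx=c["mtx"],T=c["camera_from_world"],pos=s["position"],rot=s["ee_rot"])
q,d2=get_image("scene")
A=np.hstack([cv2.resize(p[60:480,120:520,::-1],(400,420)),cv2.resize(q[150:240,195:295,::-1],(400,360),interpolation=cv2.INTER_CUBIC)[:420] if 0 else cv2.resize(q[145:250,195:295,::-1],(400,420),interpolation=cv2.INTER_CUBIC)])
cv2.imwrite("pics/w5.png",A)
E
```

```text
t: 8.8
position: [0.502, -0.2064, 0.1124]
ee_rot: [0.07, 2.827, -0.01]
contact_force: [-0.2, 0.6, -2.7]
width: 0.533
finger_force: 62.2
t 8.80 plain(mm) [25.68  0.53 18.56] term [-93.76   0.49  30.18] rel rot [0.0008 0.097  0.0003] F slope [-1.31  0.55 -2.4 ] M slope [-0.01  0.31  0.03]
turn shares [0.001 0.004 0.   ]  slide shares after turn [-0.297 -0.013  0.367]  before turn [-0.296 -0.013  0.368] TCP target [ 0.5177 -0.2077  0.1021]
```

View pics/w5.png

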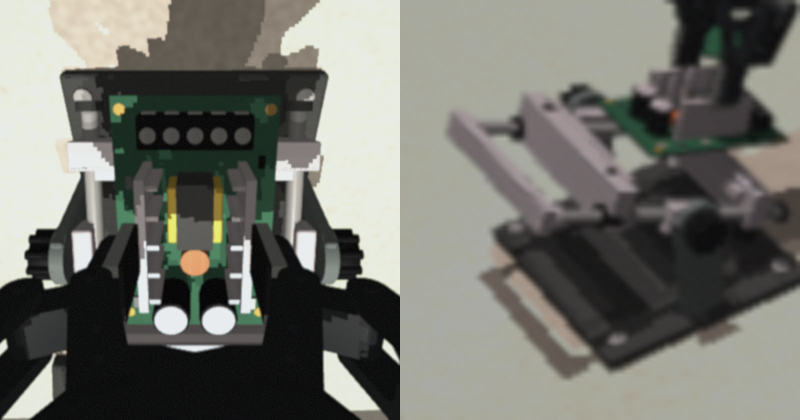

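The wrist view shows the board centred between the rods and cheeks, and the scene view shows it just above and short of the sprung jaw. I lower it in front of the groove.

```bash
python3 -m crank '[{"jaw":-1,"slide":[-0.1,-0.013,0.15],"turn":[0,0.004,0]},{"jaw":-1,"slide":[-0.1,0,0.12],"turn":[0,0,0]},{"jaw":-1,"slide":[-0.09,0,0.08],"turn":[0,0,0]},{"jaw":-1,"slide":[0,0,0],"turn":[0,0,0]},{"jaw":-1,"slide":[0,0,0],"turn":[0,0,0]}]'; python3 go.py 50 2.6 0.1
```

```text
t: 9.52
position: [0.5169, -0.2073, 0.1024]
ee_rot: [0.07, 2.83, -0.01]
contact_force: [-0.2, -0.3, -3.0]
width: 0.537
finger_force: 62.2
t 9.53 plain(mm) [35.37  0.35  3.24] term [-84.03   0.3   15.26] rel rot [0.0009 0.1004 0.0003] F slope [-1.32 -0.28 -2.65] M slope [-0.02  0.28 -0.03]
turn shares [ 0.001 -0.     0.   ]  slide shares after turn [-0.366 -0.008 -0.02 ]  before turn [-0.366 -0.008 -0.02 ] TCP target [ 0.5306 -0.2083  0.1077]
```

```bash
python3 -m crank '[{"jaw":-1,"slide":[-0.12,0,-0.005],"turn":[0,0,0]},{"jaw":-1,"slide":[-0.1,0,-0.005],"turn":[0,0,0]},{"jaw":-1,"slide":[-0.06,0,-0.005],"turn":[0,0,0]},{"jaw":-1,"slide":[0,0,0],"turn":[0,0,0]}]'; python3 go.py
python3 -m crank '[{"jaw":-1,"slide":[-0.03,0,-0.003],"turn":[0,0,0]},{"jaw":-1,"slide":[-0.03,0,-0.003],"turn":[0,0,0]},{"jaw":-1,"slide":[0,0,0],"turn":[0,0,0]}]'; python3 go.py 54 2.6 0.1
```

```text
t: 10.02
position: [0.5279, -0.2081, 0.1068]
ee_rot: [0.07, 2.829, -0.01]
contact_force: [0.7, 0.8, -2.3]
width: 0.537
finger_force: 62.2
t 10.03 plain(mm) [47.18  0.15  2.91] term [-72.22   0.09  14.83] rel rot [0.0005 0.0995 0.0005] F slope [-0.33  0.8  -2.41] M slope [-0.01  0.27  0.06]
t: 10.4
position: [0.5298, -0.2081, 0.1076]
ee_rot: [0.07, 2.83, -0.01]
contact_force: [0.1, 0.2, -1.4]
width: 0.532
finger_force: 62.2
t 10.40 plain(mm) [49.29  0.18  2.84] term [-70.11   0.15  14.8 ] rel rot [0.0006 0.0998 0.0003] F slope [-0.49  0.16 -1.35] M slope [-0.02  0.3  -0.02]
turn shares [0.001 0.    0.   ]  slide shares after turn [-0.118 -0.004 -0.006]  before turn [-0.118 -0.004 -0.006] TCP target [ 0.5342 -0.2085  0.1093]
```

```bash
python3 -m crank '[{"jaw":-1,"slide":[-0.04,0,-0.004],"turn":[0,0,0]},{"jaw":-1,"slide":[-0.03,0,-0.003],"turn":[0,0,0]},{"jaw":-1,"slide":[0,0,0],"turn":[0,0,0]}]'; python3 go.py 54 2.6 0.1
```

```text
t: 10.78
position: [0.5321, -0.2082, 0.1086]
ee_rot: [0.07, 2.83, -0.01]
contact_force: [-1.0, -0.7, -2.2]
width: 0.535
finger_force: 62.3
t 10.78 plain(mm) [51.79  0.25  2.78] term [-67.61   0.21  14.8 ] rel rot [0.0008 0.1004 0.0003] F slope [-1.74 -0.73 -1.67] M slope [-0.03  0.42  0.01]
turn shares [ 0.001 -0.     0.   ]  slide shares after turn [-0.056 -0.006 -0.001]  before turn [-0.056 -0.006 -0.001] TCP target [ 0.5342 -0.2085  0.1093]
```

```bash
python3 -m crank '[{"jaw":-1,"slide":[-0.04,0,-0.004],"turn":[0,0,0]},{"jaw":-1,"slide":[-0.04,0,-0.004],"turn":[0,0,0]},{"jaw":-1,"slide":[-0.04,0,-0.004],"turn":[0,0,0]},{"jaw":-1,"slide":[0,0,0],"turn":[0,0,0]},{"jaw":-1,"slide":[0,0,0],"turn":[0,0,0]}]'; python3 go.py 69.5 2.4 0.1
```

```text
t: 11.4
position: [0.5351, -0.208, 0.1097]
ee_rot: [0.069, 2.833, -0.009]
contact_force: [-5.5, -0.7, -1.8]
width: 0.535
finger_force: 62.4
t 11.40 plain(mm) [54.9   0.64  2.53] term [-64.46   0.57  14.88] rel rot [0.0015 0.1031 0.0005] F slope [-5.72 -1.    0.51] M slope [-0.33  1.08  0.05]
turn shares [ 0.002 -0.004  0.001]  slide shares after turn [-0.363 -0.015 -0.029]  before turn [-0.363 -0.015 -0.03 ] TCP target [ 0.5485 -0.2092  0.1153]
```

```bash
python3 -m crank '[{"jaw":-1,"slide":[-0.06,0,-0.005],"turn":[0,0,0]},{"jaw":-1,"slide":[-0.08,0,-0.007],"turn":[0,0,0]},{"jaw":-1,"slide":[-0.08,0,-0.007],"turn":[0,0,0]},{"jaw":-1,"slide":[-0.06,0,-0.005],"turn":[0,0,0]},{"jaw":-1,"slide":[0,0,0],"turn":[0,0,0]},{"jaw":-1,"slide":[0,0,0],"turn":[0,0,0]}]'; python3 go.py 69.5 2.4 0.1
```

```text
t: 12.15
position: [0.5448, -0.2083, 0.1138]
ee_rot: [0.069, 2.834, -0.008]
contact_force: [-5.6, -1.3, -2.6]
width: 0.532
finger_force: 62.5
t 12.15 plain(mm) [65.42  0.82  2.26] term [-53.93   0.74  14.75] rel rot [0.0019 0.1043 0.0005] F slope [-6.1  -1.55 -0.16] M slope [-0.27  1.24  0.08]
turn shares [ 0.002 -0.005  0.001]  slide shares after turn [-0.101 -0.019 -0.007]  before turn [-0.101 -0.019 -0.008] TCP target [ 0.5485 -0.2092  0.1153]
```

```bash
python3 -m crank '[{"jaw":-1,"slide":[-0.06,0,-0.005],"turn":[0,0,0]},{"jaw":-1,"slide":[-0.04,-0.01,-0.003],"turn":[0,0,0]},{"jaw":-1,"slide":[0,0,0],"turn":[0,0,0]}]'; python3 - <<'E'
from go import *
s,Rt=now();c=camera_params("wrist");p,d=get_image("wrist")
np.savez("w6.npz",p=p,d=d,mtx=c["mtx"],T=c["camera_from_world"],pos=s["position"],rot=s["ee_rot"])
W=cloud(d,c["mtx"],c["camera_from_world"]);L=((W-S)@Rs*1e3).reshape(-1,3)
for lo,hi in((-52,-42),(42,52)):
    q=L[(L[:,1]>lo)&(L[:,1]<hi)]
    print(lo,[(x,np.median(k[:,2]).round(1),len(k)) for x in range(-68,-40) if len(k:=q[(q[:,0]>=x)&(q[:,0]<x+1)&(abs(q[:,2])<14)])>2])
g=cv2.cvtColor(p,cv2.COLOR_RGB2HSV);m=((g[...,0]>40)&(g[...,0]<90)&(g[...,1]>90)).ravel()
b=L[m];b=b[(abs(b[:,1])<40)&(b[:,0]<-20)];print("board term edge (top) s",np.percentile(b[:,0],[.3,1,3]).round(1),"h",np.median(b[b[:,0]<-40,2]).round(1),"y",np.percentile(b[:,1],[.5,99.5]).round(1))
E
```

```text
t: 12.52
position: [0.548, -0.2084, 0.115]
ee_rot: [0.069, 2.835, -0.007]
contact_force: [-7.2, -0.8, -2.2]
width: 0.538
finger_force: 62.5
t 12.53 plain(mm) [68.85  0.85  2.04] term [-50.49   0.78  14.66] rel rot [0.0027 0.1053 0.0004] F slope [-7.47 -1.2   0.8 ] M slope [-0.15  1.43  0.05]
-52 [(-68, np.float64(5.0), 42), (-67, np.float64(4.8), 48), (-66, np.float64(5.0), 47), (-65, np.float64(5.2), 52), (-64, np.float64(5.2), 45), (-63, np.float64(5.3), 42), (-62, np.float64(5.2), 45), (-61, np.float64(5.0), 50), (-60, np.float64(5.5), 51), (-59, np.float64(5.4), 45), (-58, np.float64(5.1), 40), (-57, np.float64(5.1), 42), (-56, np.float64(5.2), 43), (-55, np.float64(5.0), 59), (-54, np.float64(0.1), 42), (-53, np.float64(0.3), 40), (-52, np.float64(0.2), 41), (-51, np.float64(0.2), 44), (-50, np.float64(0.3), 57), (-49, np.float64(0.3), 40)]
42 [(-68, np.float64(5.1), 42), (-67, np.float64(4.9), 43), (-66, np.float64(5.1), 58), (-65, np.float64(5.1), 45), (-64, np.float64(5.1), 43), (-63, np.float64(5.0), 42), (-62, np.float64(5.0), 44), (-61, np.float64(5.1), 56), (-60, np.float64(5.2), 47), (-59, np.float64(5.2), 44), (-58, np.float64(5.0), 42), (-57, np.float64(5.2), 43), (-56, np.float64(5.3), 45), (-55, np.float64(4.6), 59), (-54, np.float64(0.1), 41), (-53, np.float64(0.3), 39), (-52, np.float64(0.3), 41), (-51, np.float64(0.2), 40), (-50, np.float64(0.2), 50), (-49, np.float64(0.3), 37)]
board term edge (top) s [-49.4 -49.  -49. ] h 18.1 y [-36.9  38. ]
```

```bash
python3 go.py 69 1.2 0.05; python3 go.py 69 0.5 0.01|tail -1
```

```text
t 12.57 plain(mm) [68.82  0.86  2.05] term [-50.51   0.8   14.67] rel rot [0.0027 0.1053 0.0004] F slope [-6.88 -0.85  1.15] M slope [-0.15  1.37  0.01]
turn shares [ 0.003 -0.07   0.001]  slide shares after turn [ 0.001 -0.021  0.104]  before turn [-0.005 -0.021  0.104] TCP target [ 0.5494 -0.2093  0.1111]
turn shares [ 0.003 -0.121  0.001]  slide shares after turn [ 0.008 -0.021  0.181]  before turn [-0.009 -0.021  0.181] TCP target [ 0.5505 -0.2093  0.1082]
```

```bash
python3 -m crank '[{"jaw":-1,"slide":[0,-0.01,0.035],"turn":[0.001,-0.024,0]},{"jaw":-1,"slide":[0,-0.01,0.035],"turn":[0.001,-0.024,0]},{"jaw":-1,"slide":[0,0,0.034],"turn":[0.001,-0.022,0]},{"jaw":-1,"slide":[0,0,0],"turn":[0,0,0]},{"jaw":-1,"slide":[0,0,0],"turn":[0,0,0]}]'; python3 go.py 69 0.5 0.01
```

```text
t: 13.2
position: [0.5488, -0.2085, 0.1107]
ee_rot: [0.068, 2.781, -0.01]
contact_force: [-7.5, 0.8, -2.1]
width: 0.533
finger_force: 62.6
t 13.20 plain(mm) [68.24  0.83  1.01] term [-51.6    0.77   7.15] rel rot [0.0016 0.0512 0.0005] F slope [-7.71  0.43  1.11] M slope [0.16 1.41 0.08]
turn shares [ 0.002 -0.052  0.001]  slide shares after turn [-0.015 -0.02   0.074]  before turn [-0.018 -0.02   0.073] TCP target [ 0.5505 -0.2093  0.1082]
```

```bash
python3 -m crank '[{"jaw":-1,"slide":[-0.008,-0.01,0.025],"turn":[0,-0.018,0]},{"jaw":-1,"slide":[-0.007,0,0.025],"turn":[0,-0.018,0]},{"jaw":-1,"slide":[0,0,0.02],"turn":[0,-0.014,0]},{"jaw":-1,"slide":[0,0,0],"turn":[0,0,0]},{"jaw":-1,"slide":[0,0,0],"turn":[0,0,0]}]'; python3 go.py 69 0 0.0
```

```text
t: 13.82
position: [0.5504, -0.2086, 0.1082]
ee_rot: [0.067, 2.742, -0.011]
contact_force: [-7.1, 2.2, -1.9]
width: 0.539
finger_force: 62.6
t 13.82 plain(mm) [68.9   0.73  0.44] term [-51.09   0.66   1.87] rel rot [0.0021 0.0119 0.0006] F slope [-7.35  1.8   1.14] M slope [0.18 1.45 0.12]
turn shares [ 0.003 -0.015  0.001]  slide shares after turn [-0.002 -0.017  0.029]  before turn [-0.002 -0.017  0.029] TCP target [ 0.5509 -0.2094  0.1072]
```

```bash
python3 -m crank '[{"jaw":-1,"slide":[0,0,0.016],"turn":[0,-0.008,0]},{"jaw":-1,"slide":[0,0,0.014],"turn":[0,-0.007,0]},{"jaw":-1,"slide":[0,0,0],"turn":[0,0,0]},{"jaw":-1,"slide":[0,0,0],"turn":[0,0,0]}]'; python3 go.py 66 0 0.0
```

```text
t: 14.32
position: [0.551, -0.2087, 0.1074]
ee_rot: [0.066, 2.729, -0.012]
contact_force: [-8.1, 1.7, -0.9]
width: 0.538
finger_force: 62.8
t 14.32 plain(mm) [69.2   0.73  0.16] term [-50.8    0.65   0.11] rel rot [ 0.002  -0.0004  0.0007] F slope [-7.84  1.25  2.45] M slope [0.27 1.48 0.12]
turn shares [0.003 0.001 0.001]  slide shares after turn [ 0.08  -0.017  0.003]  before turn [ 0.08  -0.017  0.003] TCP target [ 0.5481 -0.2092  0.106 ]
```

```bash
python3 -m crank '[{"jaw":-1,"slide":[0.02,0,0.005],"turn":[0,0,0]},{"jaw":-1,"slide":[0.02,0,0.005],"turn":[0,0,0]},{"jaw":-1,"slide":[0.015,0,0],"turn":[0,0,0]},{"jaw":-1,"slide":[0,0,0],"turn":[0,0,0]},{"jaw":-1,"slide":[0,0,0],"turn":[0,0,0]}]'; python3 go.py
python3 -m crank '[{"jaw":-1,"slide":[0.012,0,0],"turn":[0,0,0]},{"jaw":-1,"slide":[0.012,0,0],"turn":[0,0,0]},{"jaw":-1,"slide":[0,0,0],"turn":[0,0,0]},{"jaw":-1,"slide":[0,0,0],"turn":[0,0,0]}]'; python3 go.py
```

```text
t: 14.95
position: [0.55, -0.2087, 0.1069]
ee_rot: [0.066, 2.728, -0.012]
contact_force: [-7.2, 3.2, 3.0]
width: 0.534
finger_force: 63.1
t 14.95 plain(mm) [68.07  0.67  0.22] term [-5.193e+01  5.800e-01 -3.000e-02] rel rot [ 0.0017 -0.0021  0.0007] F slope [-5.57  2.87  5.68] M slope [0.42 1.2  0.12]
t: 15.45
position: [0.5492, -0.2086, 0.1065]
ee_rot: [0.066, 2.728, -0.012]
contact_force: [-6.3, 4.2, 3.0]
width: 0.532
finger_force: 63.1
t 15.45 plain(mm) [67.19  0.68  0.21] term [-5.281e+01  5.900e-01 -5.000e-02] rel rot [ 0.0017 -0.0022  0.0008] F slope [-4.71  3.86  5.34] M slope [0.46 1.16 0.16]
```

```bash
python3 -m crank '[{"jaw":-1,"slide":[0.012,0,0],"turn":[0,0,0]},{"jaw":-1,"slide":[0.012,0,0],"turn":[0,0,0]},{"jaw":-1,"slide":[0,0,0],"turn":[0,0,0]},{"jaw":-1,"slide":[0,0,0],"turn":[0,0,0]}]'; python3 go.py
python3 -m crank '[{"jaw":-1,"slide":[0.012,0,0],"turn":[0,0,0]},{"jaw":-1,"slide":[0.012,0,0],"turn":[0,0,0]},{"jaw":-1,"slide":[0,0,0],"turn":[0,0,0]},{"jaw":-1,"slide":[0,0,0],"turn":[0,0,0]}]'; python3 go.py
```

```text
t: 15.95
position: [0.5484, -0.2086, 0.1062]
ee_rot: [0.066, 2.727, -0.012]
contact_force: [-6.7, 3.7, 2.4]
width: 0.534
finger_force: 63.1
t 15.95 plain(mm) [66.33  0.67  0.27] term [-5.367e+01  5.800e-01 -2.000e-02] rel rot [ 0.0016 -0.0024  0.0008] F slope [-5.38  3.34  4.92] M slope [0.5  1.17 0.16]
t: 16.45
position: [0.5477, -0.2086, 0.1059]
ee_rot: [0.066, 2.727, -0.012]
contact_force: [-6.7, 3.5, 1.6]
width: 0.532
finger_force: 63.0
t 16.45 plain(mm) [65.59  0.68  0.24] term [-54.41   0.59  -0.08] rel rot [ 0.0016 -0.0027  0.0007] F slope [-5.6   3.2   4.22] M slope [0.51 1.03 0.13]
```

```bash
python3 -m crank '[{"jaw":-1,"slide":[0.012,0,0],"turn":[0,0,0]},{"jaw":-1,"slide":[0.012,0,0],"turn":[0,0,0]},{"jaw":-1,"slide":[0,0,0],"turn":[0,0,0]},{"jaw":-1,"slide":[0,0,0],"turn":[0,0,0]}]'; python3 go.py
python3 -m crank '[{"jaw":-1,"slide":[0.012,0,0],"turn":[0,0,0]},{"jaw":-1,"slide":[0.012,0,0],"turn":[0,0,0]},{"jaw":-1,"slide":[0,0,0],"turn":[0,0,0]},{"jaw":-1,"slide":[0,0,0],"turn":[0,0,0]}]'; python3 go.py
```

```text
t: 16.95
position: [0.5477, -0.2086, 0.1059]
ee_rot: [0.067, 2.726, -0.012]
contact_force: [-3.6, 4.5, 1.6]
width: 0.533
finger_force: 62.8
t 16.95 plain(mm) [65.56  0.63  0.35] term [-54.44   0.57  -0.13] rel rot [ 0.0015 -0.004   0.0005] F slope [-2.9   4.36  2.96] M slope [0.75 0.71 0.16]
t: 17.45
position: [0.5477, -0.2087, 0.1059]
ee_rot: [0.067, 2.724, -0.013]
contact_force: [-1.6, 5.9, 0.9]
width: 0.531
finger_force: 62.7
t 17.45 plain(mm) [65.57  0.56  0.45] term [-54.43   0.52  -0.19] rel rot [ 0.0014 -0.0054  0.0003] F slope [-1.34  5.85  1.57] M slope [1.02 0.28 0.18]
```

```bash
python3 -m crank '[{"jaw":-1,"slide":[0.015,0.02,0],"turn":[0,0,0]},{"jaw":-1,"slide":[0.015,0.02,0],"turn":[0,0,0]},{"jaw":-1,"slide":[0.015,0,0.01],"turn":[0,0,0]},{"jaw":-1,"slide":[0,0,0],"turn":[0,0,0]},{"jaw":-1,"slide":[0,0,0],"turn":[0,0,0]}]'; python3 go.py
```

```text
t: 18.08
position: [0.5477, -0.2087, 0.1059]
ee_rot: [0.068, 2.721, -0.016]
contact_force: [2.3, 6.7, 3.4]
width: 0.532
finger_force: 62.9
t 18.07 plain(mm) [65.62  0.47  0.62] term [-54.37   0.47  -0.41] rel rot [-0.0014 -0.0085  0.    ] F slope [3.2  6.81 2.32] M slope [ 1.28 -0.2   0.25]
```

```bash
python3 -m crank '[{"jaw":-1,"slide":[0,0.03,0],"turn":[0,0,0]},{"jaw":-1,"slide":[0,0,0],"turn":[0,0,0]},{"jaw":-1,"slide":[0,0,0],"turn":[0,0,0]},{"jaw":-1,"slide":[0,0,0],"turn":[0,0,0]}]'; python3 go.py
```

```text
t: 18.58
position: [0.5478, -0.2087, 0.1059]
ee_rot: [0.068, 2.721, -0.019]
contact_force: [0.8, 2.0, 6.8]
width: 0.532
finger_force: 63.1
t 18.57 plain(mm) [65.64  0.53  0.6 ] term [-54.36   0.5   -0.46] rel rot [-0.0032 -0.0088  0.0003] F slope [3.39 2.   5.99] M slope [ 0.75 -0.2   0.16]
```

```bash
python3 -m crank '[{"jaw":-1,"slide":[0,0.01,0],"turn":[0,0.011,0]},{"jaw":-1,"slide":[0,0,0],"turn":[0,0,0]},{"jaw":-1,"slide":[0,0,0],"turn":[0,0,0]}]'; python3 go.py; python3 -m crank '[{"jaw":0.1,"slide":[0,0,0],"turn":[0,0,0]},{"jaw":0.2,"slide":[0,0,0],"turn":[0,0,0]},{"jaw":0.3,"slide":[0,0,0],"turn":[0,0,0]},{"jaw":0.4,"slide":[0,0,0],"turn":[0,0,0]},{"jaw":0.4,"slide":[0,0,0],"turn":[0,0,0]}]'; python3 go.py
```

```text
t: 18.95
position: [0.5476, -0.2087, 0.1058]
ee_rot: [0.068, 2.73, -0.019]
contact_force: [-1.5, 1.4, 6.3]
width: 0.532
finger_force: 63.1
t 18.95 plain(mm) [65.41  0.55  0.08] term [-54.59   0.51   0.08] rel rot [-0.0038  0.      0.0004] F slope [1.09 1.3  6.44] M slope [ 0.49 -0.07  0.19]
t: 19.58
position: [0.5464, -0.2073, 0.1045]
ee_rot: [0.068, 2.733, -0.016]
contact_force: [-0.6, 0.3, 0.5]
width: 0.702
finger_force: 0.0
t 19.57 plain(mm) [63.76  1.83 -0.77] term [-56.24   1.8   -0.41] rel rot [-0.0015  0.0029  0.0002] F slope [-0.37  0.23  0.71] M slope [ 0.02  0.18 -0.  ]
```

```bash
python3 -m crank '[{"jaw":0.45,"slide":[0,0,-0.1],"turn":[0,0,0]},{"jaw":0.45,"slide":[0,0,-0.3],"turn":[0,0,0]},{"jaw":0.45,"slide":[0,0,-0.6],"turn":[0,0,0]},{"jaw":0.45,"slide":[0,0,-0.8],"turn":[0,0,0]},{"jaw":0.45,"slide":[0,0,-0.8],"turn":[0,0,0]},{"jaw":0.45,"slide":[0,0,-0.4],"turn":[0,0,0]},{"jaw":0.45,"slide":[0,0,0],"turn":[0,0,0]}]'; python3 - <<'E'
from go import *
s,Rt=now();c=camera_params("wrist");p,d=get_image("wrist")
W=cloud(d,c["mtx"],c["camera_from_world"]);L=((W-S)@Rs*1e3)
g=cv2.cvtColor(p,cv2.COLOR_RGB2HSV);m=((g[...,0]>40)&(g[...,0]<90)&(g[...,1]>90))
b=L[m];b=b[(abs(b[:,1])<60)&(abs(b[:,0])<90)&(abs(b[:,2]-3)<6)]
k=np.linalg.lstsq(np.c_[b[:,:2],np.ones(len(b))],b[:,2],rcond=None)[0]
print("n",len(b),"top plane h",k.round(4),"s",np.percentile(b[:,0],[.3,99.7]).round(1),"y",np.percentile(b[:,1],[.3,99.7]).round(1),cv2.minAreaRect(b[:,:2].astype(np.float32)))
q=get_image("scene")[0]
cv2.imwrite("pics/w7.png",np.hstack([p[0:420,120:520,::-1],cv2.resize(q[145:250,195:295,::-1],(400,420),interpolation=cv2.INTER_CUBIC)]))
E
```

```text
t: 20.45
position: [0.4993, -0.2054, 0.2173]
ee_rot: [0.068, 2.729, -0.02]
contact_force: [0.6, -0.0, -0.5]
width: 0.725
finger_force: 0.0
t 20.45 plain(mm) [ 65.58   1.39 121.66] term [-54.42   1.29 121.54] rel rot [-0.0042 -0.001   0.0009] F slope [ 0.36  0.   -0.73] M slope [-0.03  0.19  0.02]
n 5153 top plane h [ 6.9000e-03 -1.1000e-03  3.6704e+00] s [-52.6  60.3] y [-37.5  37.9] ((4.123714447021484, 0.33187103271484375), (113.44231414794922, 76.13887786865234), 0.03995245695114136)
```

View pics/w7.png

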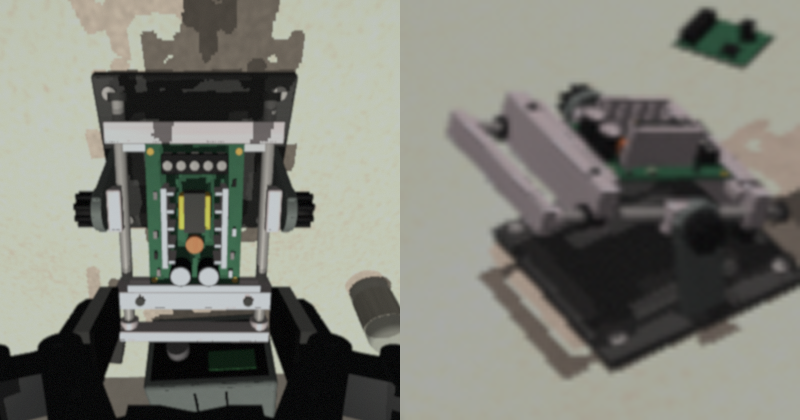

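The views show the board flat between the jaws: terminal edge at the lower wall, plain edge under the sprung jaw's lip, centred (y ±38 mm) and square, with the robot clear.

```bash
python3 -c "
from rig import order
print(order.hand_in())"
```

```text
the job is handed in; nothing more can be done
None
```

The power-supply board is clamped flat and centred in the holder, held by the spring alone with the gripper clear. I handed the job in at about 20.5 s; the hand-in returned no verdict.

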